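# Free a tight plug-in relay from its test stand

## Task

Pick up the lever key with the square bore and push it fully home onto the square shaft of the relay test stand, then turn it about a quarter turn anticlockwise (seen from above) so that the hold-down bar swings well clear of the relay, and leave the key on the shaft. Then grip the relay and, pulling up only gently, rock it side to side along the stand (towards the key, then away from it, as often as needed) until it works free; do not simply yank it, for that heaves the whole socket up on its springs. Finish while still holding the relay upright just clear above its socket, within a few centimetres of it, with the other things on the bench left where they are.

Things in the scene. Friction and masses are not known exactly. Their poses are not given: they have to be found in the camera images.
- stand: Relay test stand, fixed to the bench: grey base 130 (its x) x 220 (its y) x 30 mm high. Origin: centre of its underside; z up. The relay socket stands on it at (0, +50) mm, the square shaft at (0, -50) mm in its frame.
- holddown (a joint): Angle (rad) of the hold-down bar and its square shaft, turning as one about the vertical. 0: bar along the stand's +y, its end over the relay's flange, blocking it; grows anticlockwise from above to a stop at 1.7 (bar towards the stand's -x). Well clear from 1.0 on. Stiff (0.12 N m), stays where left. Bar 16 mm wide, reaches 79 mm from the shaft.
- shaft_seat (a point): Centre of the top face of the round shoulder (32 mm across, 79 mm above the bench) on which the key's underside rests when fully home. Its axes turn with the shaft. The shaft is a 12 x 12 mm square, faces square to these axes, rising 24 mm above this point.
- key: Aluminium lever key on the bench: block 30 x 30 x 32 mm high, 14 x 14 mm square bore right through (2 mm chamfer, sides parallel to the block's), lever bar 12 mm wide from the +x face to 51 mm from the bore axis, 20 to 30 mm above the underside. Origin: underside, on the bore axis; z up, x along the lever. About 80 g. Fits the shaft at any quarter turn, with 0.17 rad of turning play either way.
- relay: Plug-in relay: white body 28 (x) x 36 (y) x 40 mm, on a black flange 34 x 56 x 4 mm, on a brass tongue 12 (x) x 26 (y) x 19 mm (lowest 4 mm only 14 long in y). Origin: centre of the tongue's underside; z up; flange 19 to 23 mm, white body 23 to 63 mm above it. About 90 g. Starts plugged in, 14 mm of tongue in the socket, axes parallel to the stand's.
- relay_top (a point): Centre of the relay's top face, 63 mm above its origin. Rocking moves it to the stand's -y (towards the key) and +y: the relay turns about its x axis, pivoting at the tongue's foot, up to about 0.15 rad either way (5 mm free under the flange, 3 mm at each end of the tongue).
- socket (a joint): How far (m) the socket has been lifted against its springs: 0 at rest, starts to rise at a pull of about 20 N, 0.008 at about 29 N (that is too far), stop at 0.015. It falls back when the pull ends.
- socket_mouth (a point): Centre of the top of the black socket block, 48 (x) x 56 (y) mm, 55 mm above the bench, axes parallel to the stand's; slot 14 mm deep, 33 mm long in y. Sprung jaws inside pinch the tongue's wide faces: a straight pull sticks at 30 to 50 N, but while the relay is being rocked it slides up with under 20 N, 2 mm or so a swing.
- round_knob: Not needed, leave it: look-alike aluminium lever knob with a round block 34 mm across and a round hole, 32 mm high, with the same kind of lever along its x. Origin: centre of the underside.
- spare_relay: Not needed, leave it: another relay lying on its side, 56 x 58 x 28 mm. Origin: underside.
- solder_tin: Not needed, leave it: shallow round steel tin, 70 mm across, 20 mm high. Origin: centre of the underside.
- multimeter: Not needed, leave it: multimeter 150 x 75 x 40 mm lying flat. Origin: centre of the underside.
Not all that is in view belongs to the job. What is shaped like the relay but pink is not meant.

How it is judged (in metres and radians):
On the way, in this order (a step that is already met when the one before it is completed fails the run):
1. the square-bored key is fully home on the shaft (distance between key and shaft_seat below 0.004 m and angle between key's own z axis and vertical below 0.1 rad), for 0.2 s.
2. the hold-down bar has been turned clear with the key on the shaft (value of joint holddown above 1 rad and distance between key and shaft_seat below 0.006 m), for 0.2 s.
3. the relay, still in its socket, leans towards the key (angle between relay's own z axis and vertical above 0.06 rad and y of relay_top in the frame of socket_mouth below -0.001 m and z of relay in the frame of socket_mouth below -0.001 m).
4. the relay, still in its socket, leans away from the key (angle between relay's own z axis and vertical above 0.06 rad and y of relay_top in the frame of socket_mouth above 0.001 m and z of relay in the frame of socket_mouth below -0.001 m).
At the end, for the whole second after the job is handed in: Relay held by the gripper, still and upright (0.3 rad), tongue 3 to 60 mm above the socket and within 40 mm of it sideways, touching nothing of the stand; socket at rest (under 2 mm), hold-down bar turned over 1.0 rad, key home on the shaft (6 mm) (all of step 2 and z of relay in the frame of socket_mouth between 0.003 and 0.06 m and horizontal distance between relay and socket_mouth below 0.04 m and angle between relay's own z axis and vertical below 0.3 rad and linear speed of relay below 0.03 m/s and contact force between the fingers and relay above 1 N and contact force between relay and stand below 0.1 N and value of joint socket below 0.002 m); the arm keeps its last pose, push and grip.
It fails at once if the socket was yanked up on its springs (over 8 mm) (value of joint socket above 0.008 m).
It fails at once if another thing on the bench was moved (over 30 mm) (distance of any of round_knob, spare_relay, solder_tin, multimeter from where it was at the start of the episode above 0.03 m).
It also fails if it takes over 72 s, if anything falls off the work surface, if the arm or the gripper's body presses on something with over 40 N, if the wrist force passes 120 N, or if a joint passes its speed limit or range.

## Robot

A 6-joint arm with a two-finger parallel gripper is mounted at the origin on the work surface. World frame = base frame: x ahead of the robot, y to its left, z up, the work surface at z = 0. Lengths are in m, angles in degrees, forces in N, time in s.
With the tool pointing down it reaches from about 0.3 to 0.875 m from the base axis. Payload 6.4 kg.
Tool frame: the origin (TCP) lies at the very end of the fingers, on their centre line; the grasp point (between the pads) lies 19 mm behind it; z points along the fingers, y is the direction in which the jaws open and shut (so a half turn about z gives the same grasp; the last joint's range is limited). The gripper opens to 85 mm and grips with 20 to 120 N. Pads are 22 mm wide; open, the fingers measure 114 mm over their backs; the gripper's body (76 mm by 85 mm) begins 54 mm behind the grasp point. The pads swing forward as they close: fully open they stand 13 mm farther back than shut.
Start: joints at [51.549, 10.359, 92.074, -0, 77.567, -11.82], TCP at [0.258, 0.514, 0.231] pointing down, gripper open.
Joint ranges: [-171.53, 171.53], [-51.25, 118.39], [17.06, 147.69], [-65.23, 245.23], [0, 150.52], [-178.68, 178.68]. Speed limits (degrees/s): [147.25, 147.25, 172.46, 180, 180, 180].

## Interface

Orientations are given as a 3x3 rotation matrix whose columns are the frame's x, y, z axes.
In Python, from rig import robot gives the robot as it stands. Calls block until the motion is done:
- robot.goto(position, orientation): joint-space move of the TCP to a pose.
- robot.line_to(position, rot=None, feed=0.15): straight line of the TCP; rot=None keeps the orientation; feed is the mean speed in m/s.
- robot.movej(angles): joint-space move.
- robot.command_gripper(opening, strength=None): finger opening in m; strength is the grip in N (None keeps the last); returns when the fingers have stopped.
- robot.hold(seconds).
- robot.ik(position, orientation): joint angles nearest the present ones, or None.
- robot.get_state(): the state.
- robot.get_image(name): name is "scene" or "side" or "wrist"; returns the picture (384x512x3 uint8, blue, green, red); there is no depth.
- robot.calibration(name): a dict with "intrinsics" (3x3 intrinsics, pixels), "origin" and "rotation" of the camera in the world. Camera axes: x right, y up, looking along -z (the intrinsics and any distortion apply to the point x, -y, -z); pixel columns grow to the right and rows downward; lengths in m; the calibration is good to about 2 mm. A picture is of the moment at which its call begins: read the wrist's pose just before it. calibration takes no time and is no camera call; for the wrist camera it gives the pose at the moment of the call.
A pose or a line that the arm cannot do raises robot.MotionError and nothing moves.
- robot.close_job(): hands the job in, once; it reports no verdict.
The state is a dict: "t": time; "joints": joint angles; "dq": joint speeds; "joint_efforts": joint torques, N m; "tcp_pos": TCP position; "tcp_rot": TCP orientation; "wrist_force": force on the tool from outside, world axes, zero at the start; "moment": the same for the moment, N m; "finger_gap": finger opening in m.
Only numpy, scipy, OpenCV 4.12 (cv2) and the standard library are available. Lean on these libraries where they do the work, as an engineer would, in place of code of your own. Each camera call takes 0.05 s, during which the arm holds its last target.

## Working session

There is one attempt and no reset: what is moved stays moved. The work goes in short steps, each a Python script; the robot and the scene stay as the last script left them, time stands still between calls to the robot, and variables do not carry over. Pictures are saved under pics/ and viewed, and the job is handed in when it is done.

```bash
ls -la; mkdir -p pics
python3 - <<'E'
from rig import robot
import cv2
s=robot.get_state();print(s['t'],s['tcp_pos'],s['finger_gap'],s['tcp_rot'])
for n in("scene","side","wrist"):
    c=robot.calibration(n);print(n,c)
    cv2.imwrite(f"pics/{n}0.png",robot.get_image(n))
E
```

```text
total 12
drwxr-xr-x  3 agent agent 4096 Dec  6 16:49 .
drwxr-xr-x 23 root  root  4096 Dec  6 16:49 ..
drwxr-xr-x  2 agent agent 4096 Dec  6 16:49 pics
0.0 [0.25735569 0.51356443 0.23036162] 0.0855226967527068 [[-8.93927221e-01  4.48210731e-01 -1.12419482e-03]
 [ 4.48211984e-01  8.93926193e-01 -1.40672586e-03]
 [ 3.74437575e-04 -1.76138813e-03 -9.99998379e-01]]
scene {'intrinsics': array([[496.59294528,   0.        , 254.75129236],
       [  0.        , 496.59294528, 191.5983503 ],
       [  0.        ,   0.        ,   1.        ]]), 'origin': array([ 1.16885542, -0.68555582,  0.70974097]), 'rotation': array([[ 0.76552711, -0.36307392,  0.53117377],
       [ 0.64338526,  0.42573596, -0.63624233],
       [ 0.00486322,  0.82881013,  0.55950882]])}
side {'intrinsics': array([[489.32950917,   0.        , 263.13616722],
       [  0.        , 489.32950917, 188.83405989],
       [  0.        ,   0.        ,   1.        ]]), 'origin': array([ 0.46776151, -0.81884577,  0.72859365]), 'rotation': array([[ 0.99485664,  0.04238389, -0.09199935],
       [-0.09926924,  0.5886065 , -0.80230169],
       [ 0.02014675,  0.80730787,  0.5897865 ]])}
wrist {'intrinsics': array([[291.78454512,   0.        , 257.14279087],
       [  0.        , 291.78454512, 195.23394666],
       [  0.        ,   0.        ,   1.        ]]), 'origin': array([0.19703671, 0.54339486, 0.37291058]), 'rotation': array([[ 4.48393904e-01, -8.60640406e-01, -2.41331720e-01],
       [ 8.93835748e-01,  4.31514570e-01,  1.21872191e-01],
       [-7.49978026e-04, -2.70357666e-01,  9.62759664e-01]])}
```

View pics/scene0.png

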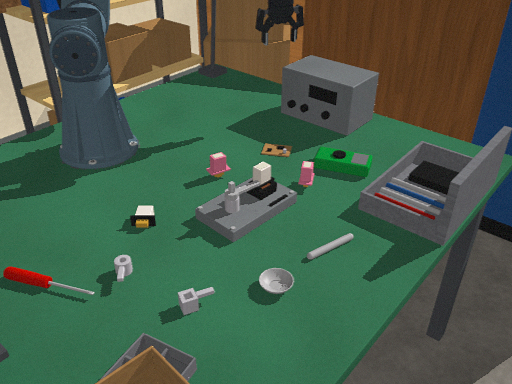

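View pics/side0.png

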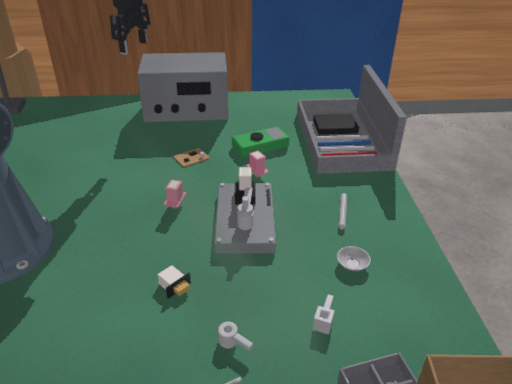

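View pics/wrist0.png

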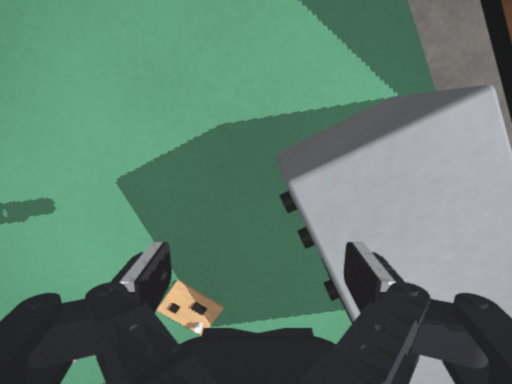

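Candidates: square key at scene (188,300) / side (324,318) against the round knob at scene (123,265) / side (229,334). For the relay, the white one at scene (262,173) against the pink ones at (218,163) and (307,173) and the spare at (144,216). Next, close crops.

```bash
cat > h.py <<'E'
import numpy as np, cv2
from rig import robot
def ray(c,px):
    K=c['intrinsics'];d=np.linalg.inv(K)@np.array([px[0],px[1],1.]);d=np.array([d[0],-d[1],-d[2]])
    d=c['rotation']@d;return np.array(c['origin']),d/np.linalg.norm(d)
def onz(c,px,z):
    o,d=ray(c,px);return o+d*(z-o[2])/d[2]
def tri(cs,pxs):
    A=np.zeros((3,3));b=np.zeros(3)
    for c,p in zip(cs,pxs):
        o,d=ray(c,p);P=np.eye(3)-np.outer(d,d);A+=P;b+=P@o
    X=np.linalg.solve(A,b)
    return X
def proj(c,X):
    p=np.asarray(c['rotation']).T@(np.asarray(X)-c['origin']);p=np.array([p[0],-p[1],-p[2]])
    q=c['intrinsics']@p;return q[:2]/q[2]
def crop(img,x,y,w,h,k,fn):
    cv2.imwrite(fn,cv2.resize(img[y:y+h,x:x+w],None,fx=k,fy=k,interpolation=cv2.INTER_CUBIC))
def down(ang): # tool z down, tool y at angle ang (deg) from world x
    a=np.radians(ang);y=np.array([np.cos(a),np.sin(a),0]);z=np.array([0,0,-1.]);x=np.cross(y,z)
    return np.c_[x,y,z]
E
python3 - <<'E'
from h import *
s=cv2.imread('pics/scene0.png');d=cv2.imread('pics/side0.png')
def lab(img,x,y,w,h,k):return cv2.resize(img[y:y+h,x:x+w],None,fx=k,fy=k,interpolation=cv2.INTER_CUBIC)
a=np.hstack([lab(s,170,280,50,40,8),lab(d,305,290,50,40,8)])
b=np.hstack([lab(s,100,250,50,40,8),lab(d,210,315,50,40,8)])
cv2.imwrite('pics/keys.png',np.vstack([a[:300],b[:300]]))
crop(s,185,150,120,95,6,'pics/st_s.png');crop(d,205,160,80,95,6,'pics/st_d.png')
E
```

```text
(no output)
```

View pics/keys.png

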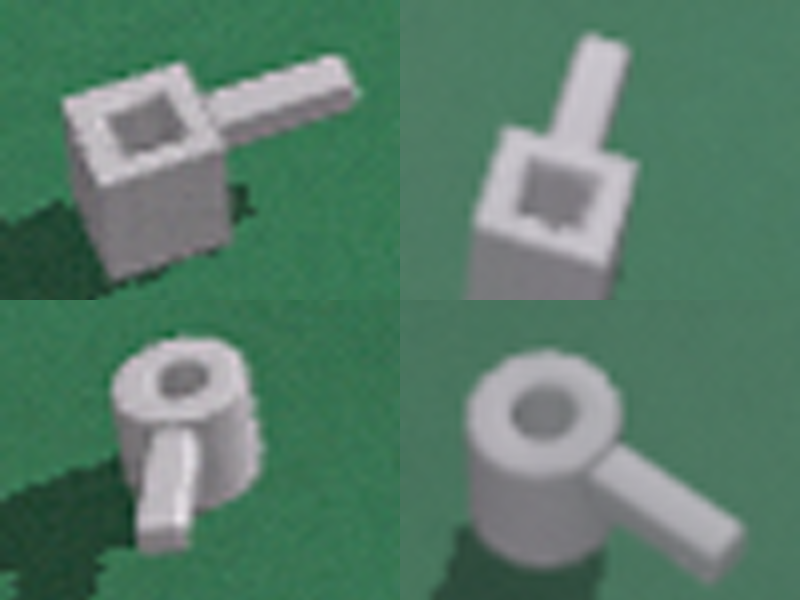

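View pics/st_s.png

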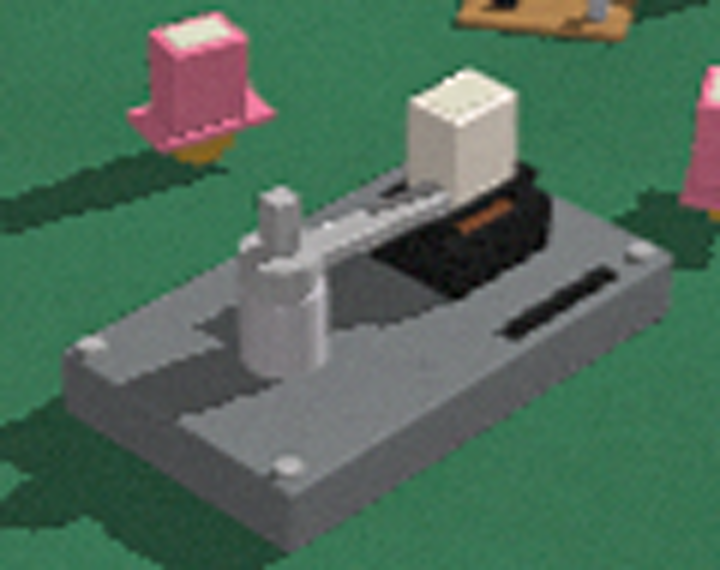

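View pics/st_d.png

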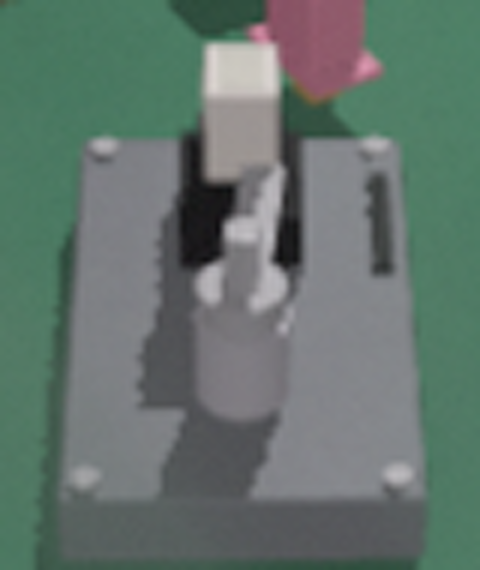

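Run:
```python
from h import *
S=robot.calibration('scene');D=robot.calibration('side')
def show(n,ps,pd,z):
    print(n,'S',onz(S,ps,z).round(4)if ps else'','D',onz(D,pd,z).round(4)if pd else'','tri',tri([S,D],[ps,pd]).round(4)if ps and pd else'')
f=lambda x,y,ox,oy,k:(ox+(x+.5)/k-.5,oy+(y+.5)/k-.5)
s8=lambda x,y:f(x,y,170,280,8);d8=lambda x,y:f(x-400,y,305,290,8)
show('bore',s8(147,125),d8(558,190),.032)
show('c1',s8(65,102),d8(478,225),.032)
show('c2',s8(182,64),d8(508,130),.032)
show('c3',s8(225,143),d8(636,163),.032)
show('c4',s8(103,183),d8(608,265),.032)
show('tip',s8(343,74),d8(608,42),.030)
ss=lambda x,y:f(x,y,185,150,6);dd=lambda x,y:f(x,y,205,160,6)
show('FL',ss(65,367),dd(62,500),.03)
show('FR',ss(290,492),dd(425,500),.03)
show('BR',ss(668,262),dd(400,145),.03)
show('BL',None,dd(85,145),.03)
show('shaft',ss(280,195),dd(243,224),.103)
show('relaytop',ss(464,94),dd(243,62),.104)
k=lambda x,y:f(x,y,100,250,8)
show('knob',f(183,378-300,100,250,8),f(545-400,410-300,210,315,8),.032)
```

```text
bore S [ 0.6526 -0.2595  0.032 ] D [ 0.6484 -0.2563  0.032 ] tri [ 0.6492 -0.2557  0.0288]
c1 S [ 0.6326 -0.2668  0.032 ] D [ 0.6287 -0.2644  0.032 ] tri [ 0.6294 -0.2635  0.0289]
c2 S [ 0.6445 -0.2404  0.032 ] D [ 0.6405 -0.2383  0.032 ] tri [ 0.6413 -0.237   0.0287]
c3 S [ 0.6705 -0.2517  0.032 ] D [ 0.6676 -0.2501  0.032 ] tri [ 0.6683 -0.2493  0.0297]
c4 S [ 0.6581 -0.2785  0.032 ] D [ 0.6553 -0.2777  0.032 ] tri [ 0.6559 -0.2765  0.0296]
tip S [ 0.6744 -0.2167  0.03  ] D [ 0.6694 -0.2126  0.03  ] tri [ 0.6704 -0.2118  0.0261]
FL S [ 0.4701 -0.0622  0.03  ] D [ 0.4568 -0.0525  0.03  ] tri [ 0.4571 -0.0484  0.0208]
FR S [ 0.5877 -0.0631  0.03  ] D [ 0.5834 -0.0623  0.03  ] tri [ 0.584  -0.0589  0.0261]
BR S [0.6045 0.147  0.03  ] D [0.5987 0.1511 0.03  ] tri [0.5995 0.155  0.0254]
BL S  D [0.4704 0.1603 0.03  ] tri 
shaft S [ 0.5281 -0.0006  0.103 ] D [0.5243 0.006  0.103 ] tri [0.5245 0.0043 0.1016]
relaytop S [0.535  0.0996 0.104 ] D [0.5313 0.1066 0.104 ] tri [0.5315 0.1049 0.1026]
knob S [ 0.4792 -0.2764  0.032 ] D [ 0.4744 -0.2746  0.032 ] tri [ 0.4746 -0.2729  0.0282]
```

Key and stand are found: key bore about (0.650, -0.257), lever at 65°; stand yaw about -4°; shaft about (0.525, 0.003). I'll refine these with the wrist camera from above.

```bash
cat >> h.py <<'E'
def wshot(fn):
    c=robot.calibration('wrist');im=robot.get_image('wrist');cv2.imwrite(fn,im);np.save(fn[:-4]+'.npy',c,allow_pickle=True);return c,im
E
python3 - <<'E'
from h import *
q=robot.ik([.65,-.257,.12],down(-25));print('key -25',q);print(robot.ik([.65,-.257,.12],down(155)))
for a in(-4,73,86,176,253): print(a,robot.ik([.525,.003,.15],down(a)))
# view stand: jaws along stand x -> camera offset along stand +y
robot.goto([.525,.0,.25],down(-4));print(robot.get_state()['t']);wshot('pics/w1.png')
robot.goto([.65,-.257,.15],down(-25));print(robot.get_state()['t']);wshot('pics/w2.png')
E
```

```text
key -25 [-3.12757571e+01  3.16444413e+01  7.72558986e+01 -2.54444375e-14
  7.10996601e+01 -6.27575707e+00]
[-3.12757571e+01  3.16444413e+01  7.72558986e+01 -2.54444375e-14
  7.10996601e+01  1.73724243e+02]
-4 [-1.26388623e+01  9.16196601e+00  1.03497030e+02 -2.54444375e-14
  6.73410042e+01 -8.63886234e+00]
73 [-1.26388623e+01  9.16196601e+00  1.03497030e+02 -2.54444375e-14
  6.73410042e+01 -8.56388623e+01]
86 [-1.26388623e+01  9.16196601e+00  1.03497030e+02 -2.54444375e-14
  6.73410042e+01 -9.86388623e+01]
176 [-1.26388623e+01  9.16196601e+00  1.03497030e+02 -2.54444375e-14
  6.73410042e+01  1.71361138e+02]
253 [-1.26388623e+01  9.16196601e+00  1.03497030e+02 -2.54444375e-14
  6.73410042e+01  9.43611377e+01]
2.2333
3.4417
```

View pics/w1.png

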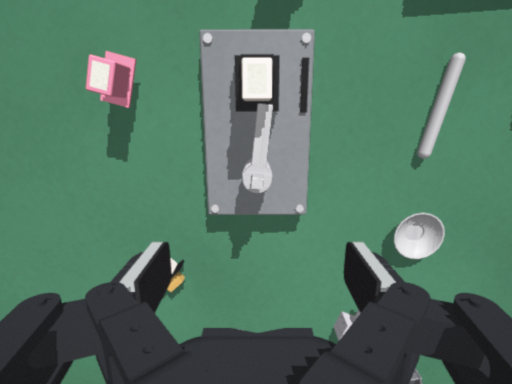

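View pics/w2.png

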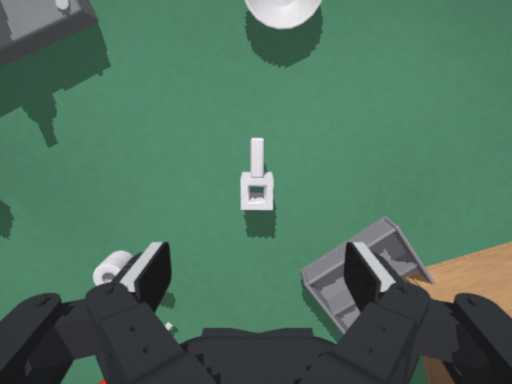

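Seen from above: the square key at (257,190) with its lever pointing up, and the stand with the shaft at about (258,180) and the relay at (257,78). Enlarging both.

Run:
```python
from h import *
a=cv2.imread('pics/w1.png');b=cv2.imread('pics/w2.png')
crop(a,215,50,80,145,4,'pics/c1.png') 
crop(a,235,155,48,48,12,'pics/c1b.png')
crop(b,225,130,65,90,6,'pics/c2.png')
```

```text
(no output)
```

View pics/c1.png

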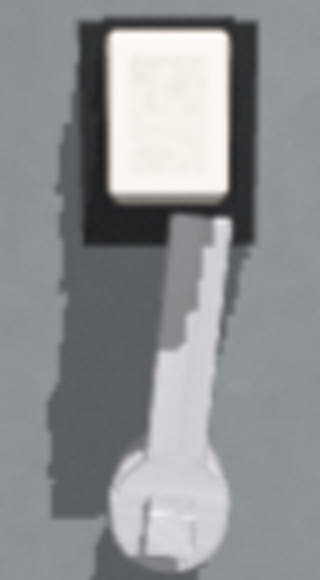

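View pics/c1b.png

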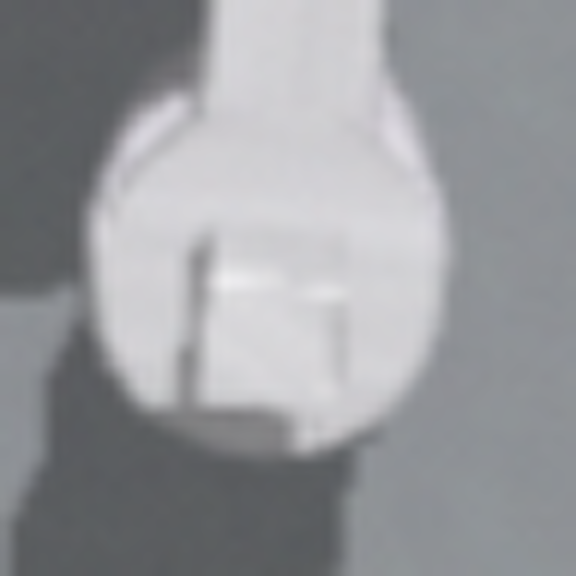

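View pics/c2.png

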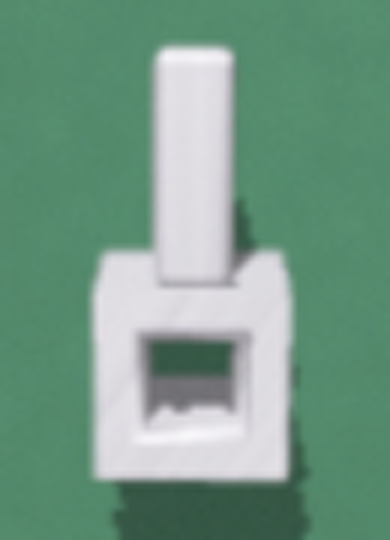

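Run:
```python
from h import *
C1=np.load('pics/w1.npy',allow_pickle=True).item();C2=np.load('pics/w2.npy',allow_pickle=True).item()
f=lambda x,y,ox,oy,k:(ox+(x+.5)/k-.5,oy+(y+.5)/k-.5)
g=lambda x,y:f(x,y,225,130,6)
P=[onz(C2,g(*p),.032) for p in[(96,283),(290,283),(290,478),(95,480)]]
for p in P:print(p.round(4))
print('key c',np.mean(P,0).round(4),'bore',onz(C2,g(192,387),.032).round(4))
a=onz(C2,g(196,270),.03);b=onz(C2,g(195,48),.03);print('tip',b.round(4),'ang',np.degrees(np.arctan2(*(b-a)[1::-1])))
a,b=onz(C2,g(95,480),.032),onz(C2,g(290,478),.032);print('edge ang',np.degrees(np.arctan2(*(b-a)[1::-1]))+90)
h=lambda x,y:f(x,y,235,155,12);c=lambda x,y:f(x,y,215,50,4)
Q=[onz(C1,h(*p),.103) for p in[(213,287),(345,292),(336,402),(200,408)]]
print('shaft top',np.mean(Q,0).round(4))
for i in range(4):
    v=Q[(i+1)%4]-Q[i];print(np.linalg.norm(v).round(4),np.degrees(np.arctan2(v[1],v[0])).round(1))
m=onz(C1,h(268,280),.079);print('shoulder c',m.round(4))
for z in(.075,.078):
    t=onz(C1,c(201,217),z);s=onz(C1,c(180,440),z);v=t-s;print('bar',t.round(4),np.degrees(np.arctan2(v[1],v[0])))
    e=onz(C1,c(232,220),z)-onz(C1,c(206,450),z);print(np.degrees(np.arctan2(e[1],e[0])))
R=[onz(C1,c(*p),.104) for p in[(108,32),(229,32),(229,193),(108,192)]]
for p in R:print(p.round(4))
print('rtop',np.mean(R,0).round(4))
B=[onz(C1,p,.03) for p in[(201,30),(314,30),(306,215),(207,215)]]
for p in B:print(p.round(4))
print('base',np.mean(B,0).round(4))
```

```text
[ 0.6429 -0.2388  0.032 ]
[ 0.6697 -0.2513  0.032 ]
[ 0.657  -0.2798  0.032 ]
[ 0.629  -0.2672  0.032 ]
key c [ 0.6497 -0.2593  0.032 ] bore [ 0.6492 -0.2599  0.032 ]
tip [ 0.6714 -0.2134  0.03  ] ang 65.33616671999025
edge ang 65.71494084598477
shaft top [ 5.26e-01 -4.00e-04  1.03e-01]
0.0112 -6.1
0.0096 -98.2
0.0116 178.7
0.0106 79.8
shoulder c [5.255e-01 2.000e-04 7.900e-02]
bar [0.5391 0.0771 0.075 ] 80.844605465452
80.13529250216135
bar [0.539 0.077 0.078] 80.84460546545208
80.13529250216132
[0.5198 0.1177 0.104 ]
[0.5472 0.1158 0.104 ]
[0.5453 0.0812 0.104 ]
[0.5169 0.0834 0.104 ]
rtop [0.5323 0.0995 0.104 ]
[0.4742 0.1616 0.03  ]
[0.5996 0.1529 0.03  ]
[ 0.5857 -0.0646  0.03  ]
[ 0.4558 -0.0557  0.03  ]
base [0.5288 0.0485 0.03  ]
```

Wrist view agrees with the overhead ones: key at (0.6495, -0.2595), 65.5°; shaft at (0.5257, -0.0003); bar and shaft at 80.4°, against a stand y axis at 86°. The 79 mm edges and 30 mm sides also fit. Grasping the key now.

Run:
```python
from h import *
R=down(-24.5)
robot.line_to([.6495,-.2595,.06],R,feed=.12)
robot.line_to([.6495,-.2595,.004],feed=.06)
s=robot.get_state();print(s['t'],s['tcp_pos'],s['wrist_force'])
robot.command_gripper(.02,60)
s=robot.get_state();print(s['t'],s['finger_gap'],s['tcp_pos'],s['wrist_force'])
wshot('pics/w3.png')
robot.line_to([.6495,-.2595,.17],feed=.12)
s=robot.get_state();print(s['t'],s['finger_gap'],s['wrist_force'])
c,im=wshot('pics/w4.png');crop(im,150,150,220,180,3.6,'pics/c4.png')
```

```text
5.475 [ 0.64991743 -0.25973014  0.00457506] [ 0.22816355  0.23156968 -0.39997049]
6.025 0.029328860470528705 [ 0.64980336 -0.25970241  0.00441377] [ 0.63245547 -0.95319205  2.41544416]
7.6083 0.029026863464353764 [ 0.53057484 -0.37549743 -0.80656055]
```

View pics/c4.png

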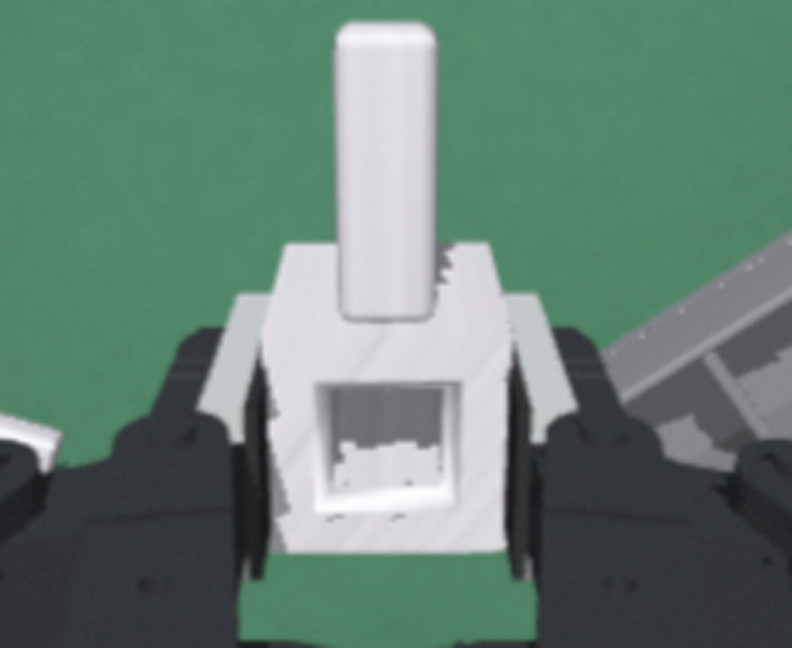

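Run:
```python
from h import *
C=np.load('pics/w4.npy',allow_pickle=True).item();s=robot.get_state()
t=s['tcp_pos'];z=t[2]+.0276
f=lambda x,y:(150+(x+.5)/3.6-.5,150+(y+.5)/3.6-.5)
P=[onz(C,f(*p),z) for p in[(266,322),(507,322),(506,550),(284,551)]]
B=[onz(C,f(*p),z) for p in[(315,382),(461,382),(452,505),(314,510)]]
R=s['tcp_rot']
for p in P+B:print((R.T@(p-t)).round(4))
print(t,(R.T@(np.mean(P,0)-t)).round(4),(R.T@(np.mean(B,0)-t)).round(4))
print(robot.ik([.525,.0,.17],down(-9.5)))
```

```text
[ 0.0164 -0.013  -0.0276]
[ 0.0165  0.0156 -0.0276]
[-0.0148  0.0164 -0.0276]
[-0.0151 -0.0117 -0.0276]
[ 0.0086 -0.0073 -0.0276]
[ 0.0086  0.0103 -0.0276]
[-0.0083  0.0095 -0.0276]
[-0.0091 -0.0078 -0.0276]
[ 0.64897976 -0.25919986  0.16873472] [ 0.0008  0.0018 -0.0276] [-0.0001  0.0012 -0.0276]
[-1.29664786e+01  7.70667525e+00  1.02600169e+02 -2.54444375e-14
  6.96931556e+01 -3.46647862e+00]
```

Run:
```python
from h import *
a=-9.5;R=down(a);sh=np.array([.5248,.0,0])
p=sh-R[:,0]*.05+[0,0,.15]
robot.goto(p,R)
print(robot.get_state()['t'],robot.get_state()['tcp_pos'])
c,im=wshot('pics/w5.png');crop(im,150,30,220,180,3.6,'pics/c5.png')
```

```text
8.6417 [ 0.51778511 -0.05023648  0.15070181]
```

View pics/c5.png

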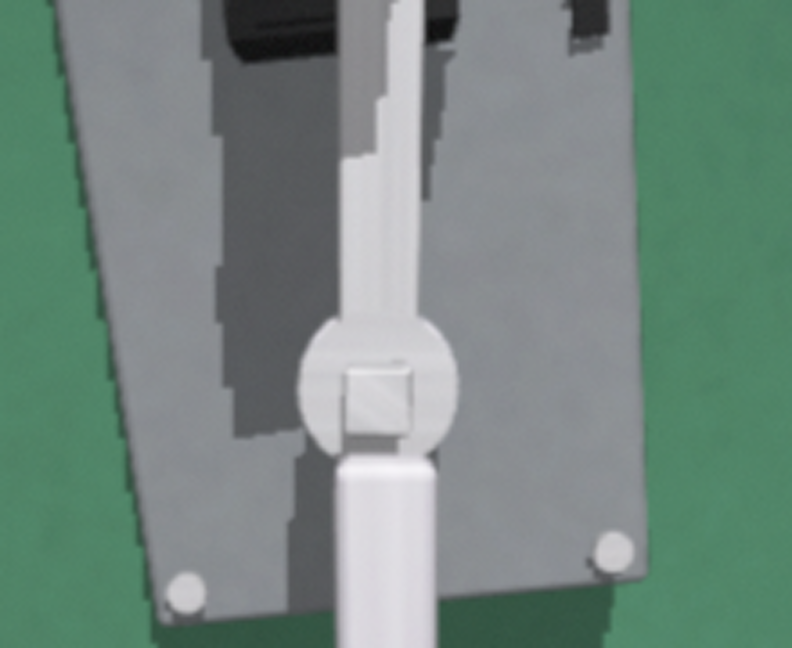

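Run:
```python
from h import *
C=np.load('pics/w5.npy',allow_pickle=True).item();s=robot.get_state();t=s['tcp_pos'];R=s['tcp_rot']
f=lambda x,y:(150+(x+.5)/3.6-.5,30+(y+.5)/3.6-.5)
for n,p,z in[('shaft',(378,400),.103),('shoulder',(378,386),.079),('levertip',(387,465),t[2]+.0256),('bar1',(379,310),.077),('bar2',(381,20),.077),('bL',(153,618),.03),('bR',(648,578),.03)]:
    X=onz(C,f(*p),z);print(n,X.round(4),(R.T@(X-t)).round(4))
C4=np.load('pics/w4.npy',allow_pickle=True).item()
```

```text
shaft [ 5.258e-01 -1.000e-04  1.030e-01] [ 0.0511 -0.0008  0.0477]
shoulder [5.257e-01 5.000e-04 7.900e-02] [ 0.0517 -0.001   0.0717]
levertip [ 0.5273 -0.0009  0.1763] [ 0.0505  0.0009 -0.0256]
bar1 [0.5284 0.0149 0.077 ] [ 0.0664 -0.0008  0.0737]
bar2 [0.5374 0.0659 0.077 ] [ 0.1181 -0.0003  0.0736]
bL [ 0.4566 -0.0523  0.03  ] [-0.0118 -0.0605  0.1206]
bR [ 0.5855 -0.063   0.03  ] [-0.001   0.0684  0.1208]
```

Run:
```python
from h import *
R=down(-9.5);C=np.load('pics/w5.npy',allow_pickle=True).item()
s=robot.get_state();print(s['tcp_pos'])
robot.hold(.3);s=robot.get_state();print(s['tcp_pos'])
t0=np.array([.51778511,-.05023648]);Rr=s['tcp_rot']
tgt=t0+(.0512*Rr[:2,0]-.0022*Rr[:2,1]);print('tgt',tgt)
cmd=tgt.copy()
robot.line_to([*cmd,.15],R,feed=.08);robot.hold(.3)
s=robot.get_state();print(s['t'],s['tcp_pos'],s['wrist_force'])
cmd+=tgt-s['tcp_pos'][:2]
robot.line_to([*cmd,.112],feed=.08);robot.hold(.3)
s=robot.get_state();print(s['tcp_pos'],s['wrist_force'],s['moment'])
np.save('cmd.npy',np.r_[cmd,tgt]);wshot('pics/w6.png')
for n in('scene','side'):cv2.imwrite(f'pics/{n}6.png',robot.get_image(n))
a=cv2.imread('pics/scene6.png');b=cv2.imread('pics/side6.png');w=cv2.imread('pics/w6.png')
k=lambda im,x,y:cv2.resize(im[y:y+60,x:x+60],None,fx=6,fy=6,interpolation=cv2.INTER_CUBIC)
cv2.imwrite('pics/c6.png',np.hstack([k(a,200,155),k(b,215,170)]))
crop(w,150,150,220,180,3.6,'pics/c6w.png')
```

```text
[ 0.51798268 -0.05057995  0.1506994 ]
[ 0.51688438 -0.04991029  0.14992549]
tgt [0.52411223 0.00061868]
10.075 [5.24122675e-01 2.25196680e-04 1.50016595e-01] [-0.08126438 -0.92640036 -0.23451623]
[0.52445603 0.00093867 0.11249428] [-0.97145893  0.68791553 -0.59100239] [-0.01325028 -0.02296758  0.00251888]
```

View pics/c6.png

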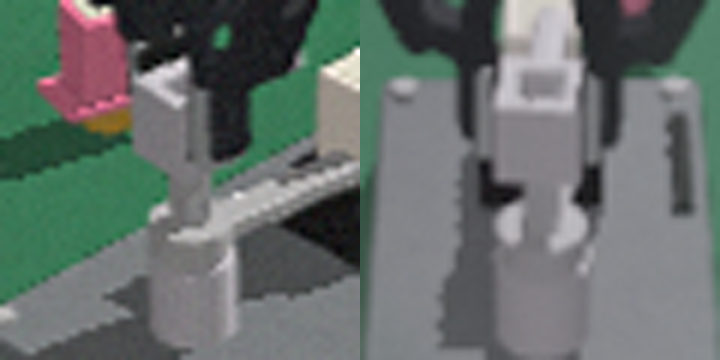

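View pics/c6w.png

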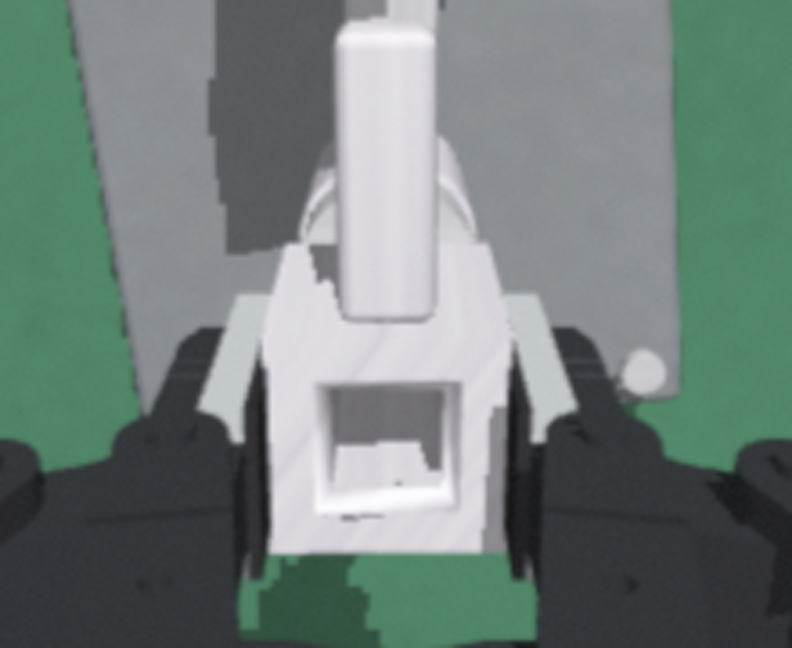

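Key sits over the shaft in both views (side: block centre about 541, shaft about 543). I'll check the state noise, then lower with force monitoring.

```bash
cat >> h.py <<'E'
def st(n=20):
    L=[robot.get_state() for _ in range(n)]
    m=lambda k:np.mean([l[k] for l in L],0)
    return L[-1]['t'],m('tcp_pos'),m('wrist_force'),m('moment'),L[-1]['finger_gap'],np.std([l['tcp_pos'] for l in L],0),np.std([l['wrist_force'] for l in L],0)
E
python3 - <<'E'
from h import *
c=np.load('cmd.npy');tgt=c[2:]
r=st();print(r)
xy=c[:2]+tgt-r[1][:2] if np.linalg.norm(tgt-r[1][:2])<.002 else c[:2]
np.save('cmd.npy',np.r_[xy,tgt])
for z in(.107,.104,.101,.097):
    robot.line_to([*xy,z],feed=.03);robot.hold(.1)
    r=st();print(z,r[0],r[1].round(4),r[2].round(1),r[3].round(2))
    if abs(r[2][2])>12: break
E
```

```text
(11.15, array([0.52424326, 0.00099843, 0.11224355]), array([-0.15395383,  0.08946283, -1.05603458]), array([ 0.04066116, -0.0137039 ,  0.01866669]), 0.029146558183836872, array([0., 0., 0.]), array([0.00000000e+00, 4.16333634e-17, 4.44089210e-16]))
0.107 11.5667 [0.5239 0.0006 0.1069] [-0.2 -0.2 -1.5] [-0.03  0.01  0.  ]
0.104 11.9167 [0.5239 0.0006 0.104 ] [ 0.2 -0.7 -1.1] [-0.02 -0.03 -0.02]
0.101 12.2667 [0.5239 0.0007 0.101 ] [-0.1  0.7 -0.4] [ 0.03 -0.04 -0.01]
0.097 12.65 [0.5239 0.0006 0.0969] [ 0.2  0.1 -0.7] [-0.04  0.03 -0.02]
```

Underside is now 10 mm below the shaft top with no force, so the bore has been entered. Pushing home.

Run:
```python
from h import *
c=np.load('cmd.npy');xy=c[:2]
for z in(.090,.086,.0845,.0835,.0825,.082,.0815,.081,.0805):
    robot.line_to([*xy,z],feed=.03);robot.hold(.1)
    r=st();print(z,r[0],r[1].round(4),r[2].round(1),r[3].round(2))
    if r[2][2]>6: break
np.save('cmd.npy',np.r_[xy,c[2:],z])
robot.hold(.2);cv2.imwrite('pics/side7.png',robot.get_image('side'));cv2.imwrite('pics/scene7.png',robot.get_image('scene'))
a=cv2.imread('pics/scene7.png');b=cv2.imread('pics/side7.png')
k=lambda im,x,y:cv2.resize(im[y:y+60,x:x+60],None,fx=6,fy=6,interpolation=cv2.INTER_CUBIC)
cv2.imwrite('pics/c7.png',np.hstack([k(a,200,165),k(b,215,180)]))
```

```text
0.09 13.1333 [0.5239 0.0006 0.0899] [ 0.1 -0.2 -0.8] [ 0.04 -0.02 -0.03]
0.086 13.5167 [0.5239 0.0006 0.0859] [ 0.7 -0.  -0.8] [-0.01 -0.05 -0.01]
0.0845 13.8667 [0.524  0.0006 0.0845] [-0.1 -0.2 -0.7] [-0.03 -0.01 -0.01]
0.0835 14.2167 [0.524  0.0006 0.0835] [ 0.1  0.2 -1.2] [ 0.02 -0.05 -0.02]
0.0825 14.5667 [0.5241 0.0006 0.0833] [-3.6  0.3  6.3] [ 0.09  0.56 -0.01]
```

View pics/c7.png

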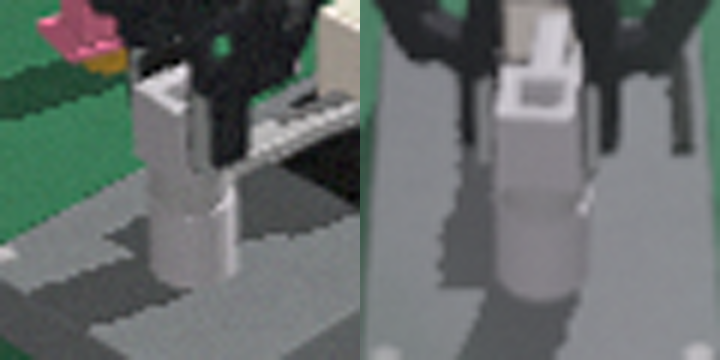

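Run:
```python
from h import *
c=np.load('cmd.npy');xy=c[:2].copy();z=.0829
for a in np.arange(0,95,11):
    if a==0: continue
    robot.line_to([*xy,z],down(-9.5+a),feed=.02)
    r=st(1);print(a,round(r[0],2),r[1].round(4),r[2].round(1),r[3].round(2))
    if np.linalg.norm(r[2])>30: break
robot.hold(.2);r=st(1);print(r[:4])
for n in('scene','side'):cv2.imwrite(f'pics/{n}8.png',robot.get_image(n))
a=cv2.imread('pics/scene8.png');b=cv2.imread('pics/side8.png')
k=lambda im,x,y:cv2.resize(im[y:y+90,x:x+90],None,fx=4.4,fy=4.4,interpolation=cv2.INTER_CUBIC)
cv2.imwrite('pics/c8.png',np.hstack([k(a,190,150),k(b,195,165)]))
```

```text
11 15.21 [5.245e-01 2.000e-04 8.330e-02] [-0.3 -1.7  1. ] [-0.3  -0.07  0.02]
22 15.55 [5.246e-01 2.000e-04 8.330e-02] [ 0.9 -3.3  3.5] [-0.45 -0.23  0.04]
33 15.89 [5.246e-01 3.000e-04 8.330e-02] [ 2.3 -3.4  2.9] [-0.55 -0.33  0.02]
44 16.23 [5.246e-01 3.000e-04 8.330e-02] [ 2.7 -3.9  4.1] [-0.64 -0.39  0.04]
55 16.57 [5.247e-01 3.000e-04 8.330e-02] [ 3.5 -3.9  3.8] [-0.68 -0.45  0.03]
66 16.92 [5.247e-01 4.000e-04 8.330e-02] [ 3.  -4.5  3.7] [-0.71 -0.47  0.08]
77 17.26 [5.247e-01 4.000e-04 8.330e-02] [ 3.  -3.4  3.8] [-0.65 -0.51  0.  ]
88 17.6 [5.247e-01 5.000e-04 8.330e-02] [ 3.2 -3.9  4. ] [-0.6  -0.58  0.04]
(17.8, array([5.24741911e-01, 4.76110883e-04, 8.33492562e-02]), array([ 3.4352641 , -3.0662841 ,  3.89039317]), array([-0.57388191, -0.56229414, -0.01846398]))
```

View pics/c8.png

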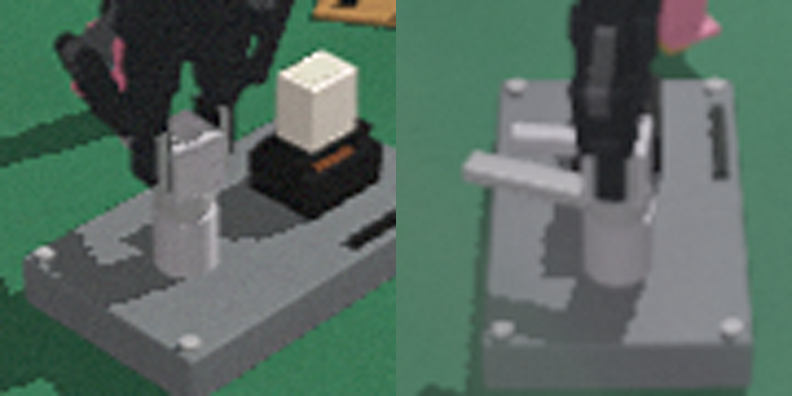

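Bar and lever now both point to the stand's -x, with the bar trailing the lever by about 10°: bar at about 1.26 rad. Releasing, lifting and looking down.

Run:
```python
from h import *
r=st(1);xy=r[1][:2];a=78.5
robot.command_gripper(.06)
robot.hold(.2);r=st(1);print(r[0],r[1],r[2],r[4])
robot.line_to([*xy,.17],down(a),feed=.1)
robot.goto([.5318,.05,.23],down(86));robot.hold(.2)
r=st(1);print(r[0],r[1],r[2])
c,im=wshot('pics/w9.png')
```

```text
18.5 [0.52382928 0.00073214 0.08277896] [-0.14922033 -0.24756116  0.3610646 ] 0.05977764458344498
20.1333 [0.53078802 0.04952535 0.22825918] [-0.44281943 -0.70132548 -0.36964842]
```

View pics/w9.png

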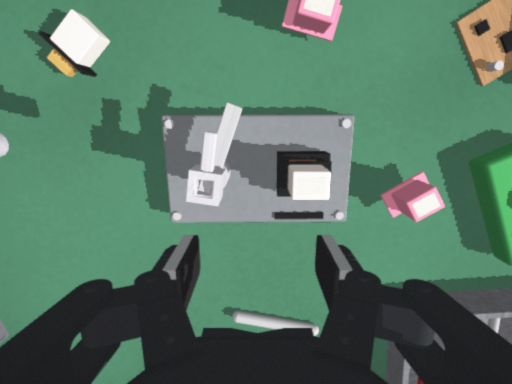

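Run:
```python
from h import *
im=cv2.imread('pics/w9.png');crop(im,160,95,200,135,4,'pics/c9.png')
```

```text
(no output)
```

View pics/c9.png

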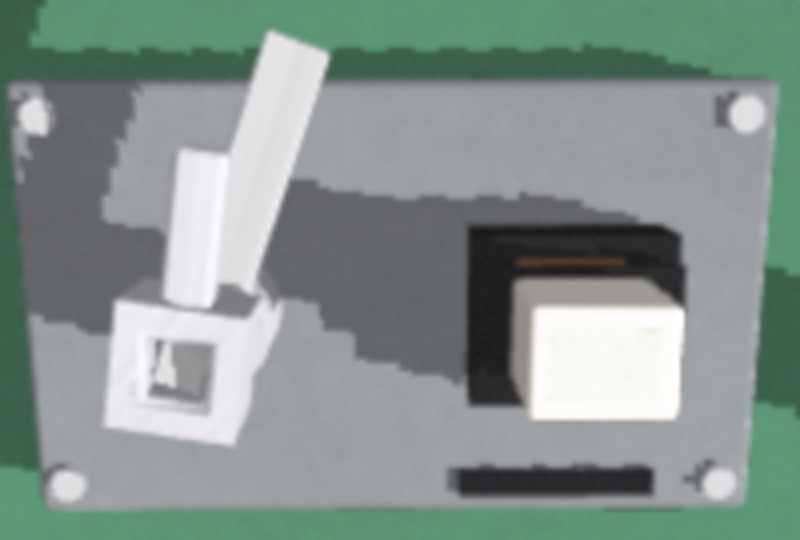

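Run:
```python
from h import *
C=np.load('pics/w9.npy',allow_pickle=True).item();s=robot.get_state();t=s['tcp_pos'];R=s['tcp_rot']
f=lambda x,y:(160+(x+.5)/4-.5,95+(y+.5)/4-.5)
Rl=[onz(C,f(*p),.104) for p in[(531,306),(683,306),(681,418),(530,420)]]
for p in Rl:print(p.round(4))
print('relay top',np.mean(Rl,0).round(4))
ang=lambda a,b,z:np.degrees(np.arctan2(*(onz(C,f(*b),z)-onz(C,f(*a),z))[1::-1]))
print('bar',ang((258,285),(328,52),.077),ang((228,240),(268,32),.077)); print('y',ang((531,306),(683,306),.104),ang((530,420),(681,418),.104))
K=[onz(C,f(*p),.111) for p in[(118,298),(262,318),(236,444),(105,427)]];print('key',np.mean(K,0).round(4),ang((118,298),(262,318),.111)%360)
B=[onz(C,f(*p),.03) for p in[(8,82),(776,80),(745,508),(47,508)]];print('base',np.mean(B,0).round(4),ang((47,508),(745,508),.03),ang((8,82),(776,80),.03))
```

```text
[0.5168 0.0824 0.104 ]
[0.5193 0.1176 0.104 ]
[0.5465 0.117  0.104 ]
[0.5444 0.0811 0.104 ]
relay top [0.5318 0.0996 0.104 ]
bar 157.77784490409033 162.9966038176753
y 85.91445431908318 86.69767428432907
key [0.5252 0.0008 0.111 ] 77.83590622483854
base [0.5284 0.0501 0.03  ] 85.90003573691894 86.0728482842021
```

Checks out: bar at about 160° (joint about 1.29 rad), key (0.525, 0.001) at 168°, relay top (0.532, 0.0995), matching stand geometry to 1–2 mm. Gripping the relay by its y faces.

Run:
```python
from h import *
R=down(86);xy=[.5315,.0995]
robot.goto([*xy,.15],R);robot.hold(.1)
robot.line_to([*xy,.085],feed=.08);r=st(1);print(r[0],r[1],r[2])
robot.line_to([*xy,.069],feed=.04);robot.hold(.1);r=st(1);print(r[0],r[1],r[2])
robot.command_gripper(.03,30);robot.hold(.1);r=st(1);print(r[0],r[1],r[2],r[3],r[4])
c,im=wshot('pics/w10.png')
for n in('scene','side'):cv2.imwrite(f'pics/{n}10.png',robot.get_image(n))
a=cv2.imread('pics/scene10.png');b=cv2.imread('pics/side10.png')
k=lambda im,x,y:cv2.resize(im[y:y+90,x:x+90],None,fx=4.4,fy=4.4,interpolation=cv2.INTER_CUBIC)
cv2.imwrite('pics/c10.png',np.hstack([k(a,215,130),k(b,195,140)]))
```

```text
21.7083 [0.5319783  0.09952269 0.08543623] [0.0374583  0.73099869 0.19068392]
22.3583 [0.53164588 0.09950167 0.06911815] [-0.7633533   0.54516079 -0.85749617]
22.7917 [0.53173853 0.09981543 0.0693307 ] [-0.57522338  3.06096675  3.79969719] [0.48219032 0.10523637 0.07827369] 0.035445494830631946
```

View pics/c10.png

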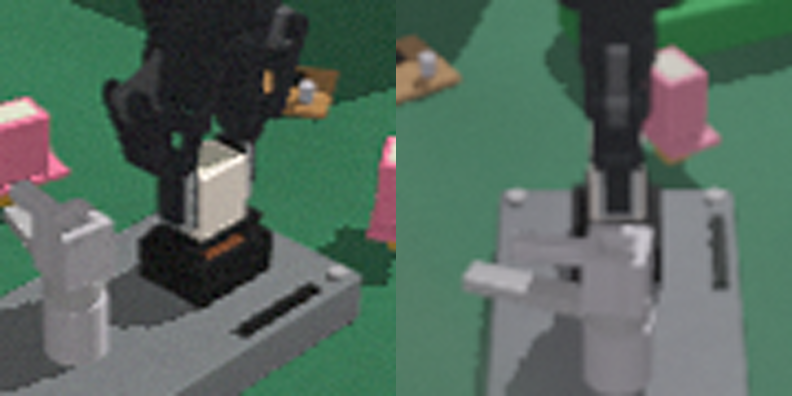

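View pics/w10.png

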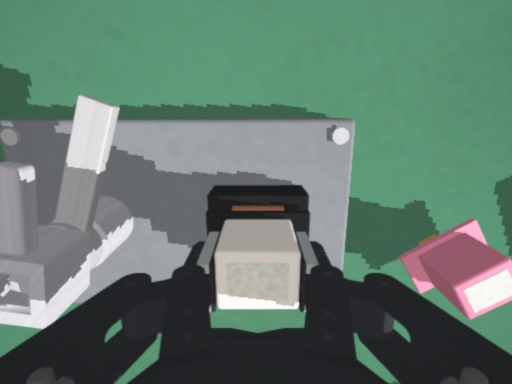

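Relay is gripped squarely, gap 35.4 mm. Now a tighter grip and a first swing toward the key, with force logging.

```bash
cat >> h.py <<'E'
from scipy.spatial.transform import Rotation as Ro
U=np.array([np.cos(np.radians(-4)),np.sin(np.radians(-4)),0])
def rockpose(th,lift,base):
    Q=Ro.from_rotvec(U*th).as_matrix();piv=np.array([base[0],base[1],.041])
    return piv+Q@(np.array(base)-piv)+[0,0,lift],Q@down(86)
def rock(th,lift,base,feed=.012):
    p,R=rockpose(th,lift,base);robot.line_to(p,R,feed=feed);r=st(1)
    print(f"{th:+.2f} {lift*1000:.1f}mm t={r[0]:.2f}",r[1].round(4),'F',r[2].round(1),'M',r[3].round(2),round(r[4],4))
    return r
E
python3 - <<'E'
from h import *
robot.command_gripper(.03,90)
base=[.5315,.0997,.0692];np.save('base.npy',base)
rock(.03,.0,base);
rock(.06,.0003,base);rock(.08,.0006,base);rock(.1,.001,base)
robot.hold(.1)
cv2.imwrite('pics/scene11.png',robot.get_image('scene'));crop(robot.get_image('scene'),200,120,110,90,6,'pics/c11.png')
E
```

```text
+0.03 0.0mm t=23.41 [0.5317 0.0991 0.0696] F [-1.1  4.6  4.8] M [0.7  0.17 0.07] 0.035
+0.06 0.3mm t=23.66 [0.5316 0.0984 0.0697] F [0.6 5.9 3.7] M [ 0.93 -0.03  0.12] 0.035
+0.08 0.6mm t=23.91 [0.5315 0.0979 0.0698] F [0.6 5.6 2.4] M [ 0.95 -0.23  0.05] 0.0347
+0.10 1.0mm t=24.16 [0.5315 0.0974 0.0699] F [1.2 6.7 0. ] M [ 1.02 -0.36  0.02] 0.0351
```

View pics/c11.png

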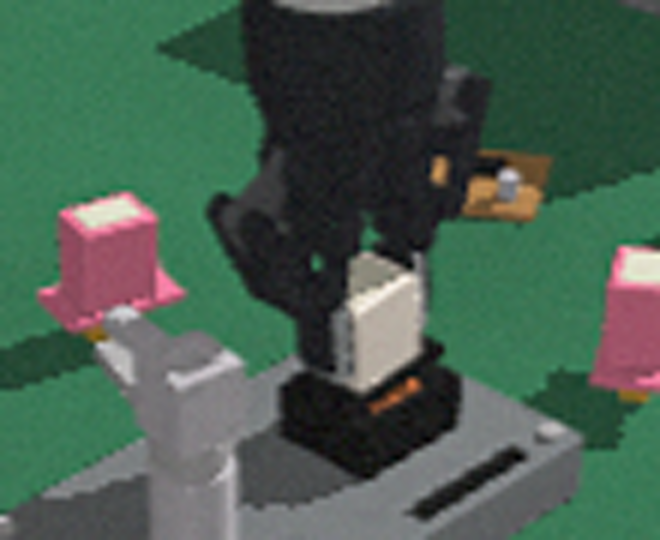

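Relay visibly leans toward the key with under 8 N. Now the other way, then alternate with small lifts, pausing the lift whenever the pull grows.

Run:
```python
from h import *
base=np.load('base.npy');lift=.001;th=.1
def swing(to):
    global lift,th
    n=5
    for t in np.linspace(th,to,n+1)[1:]:
        r=rock(t,lift,base)
        f=r[2][2]
        if f>-9: lift+=.0004
        elif f<-15: lift-=.0004
    th=to
for k in range(3):
    swing(-.1);
    if k<2: swing(.1)
np.save('rk.npy',[th,lift])
crop(robot.get_image('scene'),200,120,110,90,6,'pics/c12.png')
```

```text
+0.06 1.0mm t=24.61 [0.5314 0.0983 0.07  ] F [ 1.1  2.7 -0. ] M [ 0.73 -0.2   0.  ] 0.0347
+0.02 1.4mm t=24.86 [0.5312 0.0989 0.0701] F [ 2.3  0.7 -2.8] M [ 0.29 -0.34  0.01] 0.0348
-0.02 1.8mm t=25.11 [0.5312 0.0997 0.0703] F [ 1.5 -0.6 -6.8] M [-0.11 -0.48  0.01] 0.0352
-0.06 2.2mm t=25.36 [0.5311 0.1005 0.0705] F [ 2.3 -3.9 -8.7] M [-0.58 -0.48  0.08] 0.0348
-0.10 2.6mm t=25.61 [0.5311 0.1013 0.0708] F [  2.1  -5.9 -10.1] M [-0.88 -0.55  0.05] 0.0348
-0.06 2.6mm t=25.86 [0.531  0.1004 0.071 ] F [  3.3  -3.1 -12.1] M [-0.59 -0.55  0.08] 0.0345
-0.02 2.6mm t=26.11 [0.531  0.0998 0.0713] F [  2.4  -2.7 -11.9] M [-0.56 -0.45  0.  ] 0.0344
+0.02 2.6mm t=26.36 [0.5311 0.0991 0.0715] F [  2.1  -1.9 -11.1] M [-0.46 -0.48 -0.03] 0.0349
+0.06 2.6mm t=26.61 [0.5311 0.0984 0.0717] F [  1.2  -0.1 -10.5] M [-0.1  -0.36 -0.  ] 0.0348
+0.10 2.6mm t=26.86 [0.5312 0.0976 0.0718] F [ 0.7  4.9 -8.5] M [ 0.4  -0.29 -0.  ] 0.0353
+0.06 3.0mm t=27.11 [0.5313 0.0985 0.0721] F [ 2.   0.5 -9.1] M [ 0.11 -0.23 -0.08] 0.0349
+0.02 3.0mm t=27.36 [0.5315 0.0992 0.0723] F [ 0.3 -0.9 -6.8] M [-0.01 -0.14 -0.03] 
[... 500 characters left out ...]
94 0.0739] F [  1.1   1.3 -10. ] M [-0.14 -0.21  0.06] 0.0348
+0.06 4.6mm t=29.11 [0.5315 0.0985 0.074 ] F [ 0.7  2.2 -8.5] M [ 0.28 -0.22 -0.01] 0.0347
+0.10 5.0mm t=29.36 [0.5314 0.0977 0.0743] F [ 1.6  5.6 -7.3] M [ 0.68 -0.19 -0.01] 0.0347
+0.06 5.4mm t=29.61 [0.5314 0.0987 0.0745] F [ 0.3  2.7 -9.4] M [ 0.38 -0.26 -0.03] 0.0351
+0.02 5.4mm t=29.86 [0.5315 0.0994 0.0747] F [ 0.2  1.  -8. ] M [ 0.35 -0.15 -0.04] 0.0349
-0.02 5.8mm t=30.11 [0.5316 0.1001 0.075 ] F [ 0.  -0.2 -8.4] M [ 0.11 -0.18 -0.01] 0.0347
-0.06 6.2mm t=30.36 [0.5316 0.1009 0.0752] F [  0.1  -2.9 -10.8] M [-0.32 -0.15  0.03] 0.0346
-0.10 6.2mm t=30.61 [0.5318 0.1018 0.0754] F [ 1.  -4.1 -7.7] M [-0.56 -0.01  0.  ] 0.035
```

View pics/c12.png

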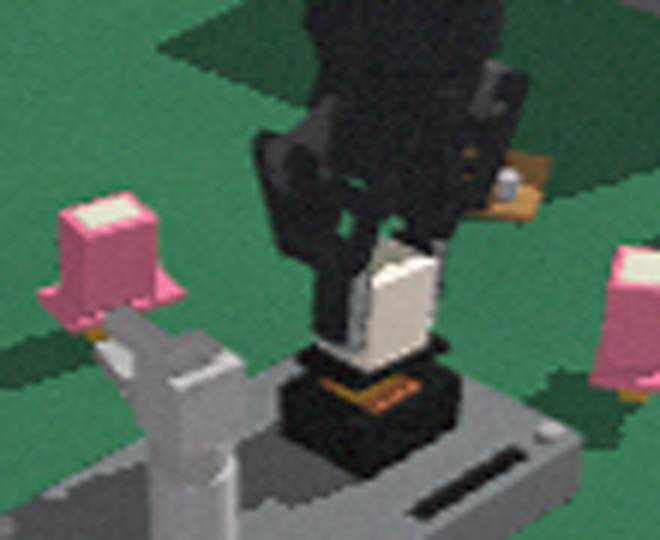

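It leans away now and the brass tongue shows; pull stays at about 12 N or less. Continuing until free.

Run:
```python
from h import *
base=np.load('base.npy');th,lift=np.load('rk.npy')
def swing(to,n=5):
    global lift,th
    for t in np.linspace(th,to,n+1)[1:]:
        r=rock(t,lift,base)
        f=r[2][2]
        if f>-10: lift+=.0005
        elif f<-16: lift-=.0004
        th=t
        if lift>.0155 and f>-3: return True
s=1
for k in range(9):
    if swing(s*(.1 if lift<.010 else .07)): print('free');break
    s=-s
np.save('rk.npy',[th,lift])
crop(robot.get_image('scene'),200,120,110,90,6,'pics/c13.png')
```

```text
-0.06 6.6mm t=30.91 [0.5315 0.1008 0.0755] F [  1.3  -2.  -11.4] M [-0.39 -0.22  0.04] 0.0349
-0.02 6.6mm t=31.16 [0.5315 0.1001 0.0758] F [  1.5  -2.3 -10.1] M [-0.35 -0.11  0.06] 0.0351
+0.02 6.6mm t=31.41 [0.5315 0.0993 0.076 ] F [ 0.1 -1.3 -8.3] M [-0.18 -0.08  0.02] 0.0345
+0.06 7.1mm t=31.66 [0.5314 0.0985 0.0763] F [ 1.2  3.1 -8.8] M [ 0.22 -0.16  0.07] 0.0348
+0.10 7.6mm t=31.91 [0.5313 0.0976 0.0766] F [ 1.2  4.1 -9.1] M [ 0.6  -0.28 -0.01] 0.0349
+0.06 8.1mm t=32.17 [0.531  0.0988 0.0767] F [  2.5   1.6 -14.5] M [ 0.24 -0.52  0.01] 0.0353
+0.02 8.1mm t=32.42 [0.5312 0.0995 0.077 ] F [  1.5   1.5 -13.2] M [ 0.34 -0.36 -0.07] 0.0349
-0.02 8.1mm t=32.67 [0.5315 0.1002 0.0773] F [  1.6  -0.2 -11.6] M [ 0.24 -0.2   0.05] 0.0346
-0.06 8.1mm t=32.92 [0.5317 0.1011 0.0775] F [-0.2 -2.  -7.9] M [-0.05 -0.06 -0.  ] 0.0348
-0.10 8.6mm t=33.17 [0.5318 0.102  0.0778] F [ 0.8 -3.5 -7.7] M [-0.4  -0.04 -0.02] 0.0344
-0.06 9.1mm t=33.42 [0.5314 0.1008 0.0779] F [  1.7  -1.4 -13.3] M [-0.17 -0.32  0.04] 0.0348
-0.02 9.1mm t=33.67 [0.5313 0.0998 0.078 ] F [  2.2  -3.  -14.3] M [-0.52 -0.29  
[... 2424 characters left out ...]
6 -11.9] M [ 0.35 -0.22 -0.05] 0.0351
-0.04 10.7mm t=40.42 [0.5316 0.1009 0.0799] F [  0.9   1.5 -12.7] M [ 0.42 -0.16 -0.01] 0.035
-0.07 10.7mm t=40.67 [0.5317 0.1016 0.0799] F [  0.5   0.8 -11.5] M [ 0.47 -0.11  0.02] 0.0349
-0.04 10.7mm t=40.92 [0.5316 0.1008 0.0799] F [  1.8   3.  -13.4] M [ 0.75 -0.13  0.01] 0.0348
-0.01 10.7mm t=41.17 [0.5315 0.1    0.0799] F [  1.5   3.1 -13.1] M [ 0.69 -0.23  0.02] 0.0345
+0.01 10.7mm t=41.42 [0.5314 0.0992 0.0799] F [  1.    3.5 -12.3] M [ 0.54 -0.21  0.01] 0.035
+0.04 10.7mm t=41.67 [0.5313 0.0985 0.0798] F [  0.9   2.1 -12.1] M [ 0.44 -0.21  0.05] 0.0348
+0.07 10.7mm t=41.92 [0.5313 0.0977 0.0798] F [  1.3   3.7 -12.6] M [ 0.44 -0.21 -0.03] 0.0348
```

View pics/c13.png

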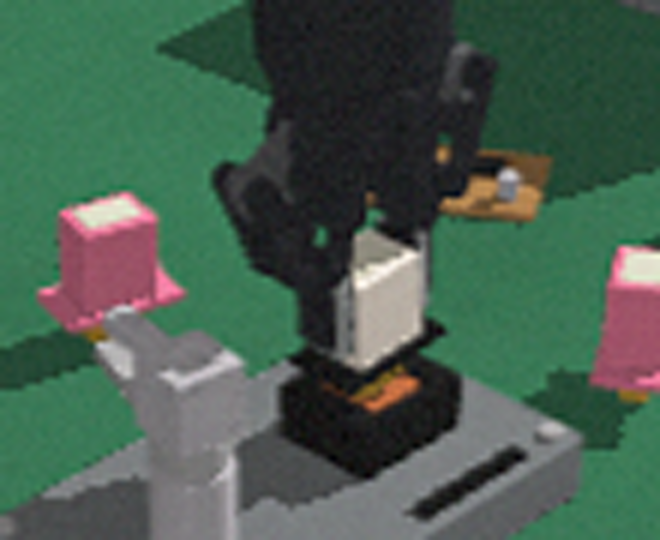

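The smaller 0.07 swings stopped it working upward. Going back to full-size swings.

Run:
```python
from h import *
base=np.load('base.npy');th,lift=np.load('rk.npy')
def swing(to,n=4):
    global lift,th
    for t in np.linspace(th,to,n+1)[1:]:
        r=rock(t,lift,base,feed=.016)
        f=r[2][2]
        if f>-13: lift+=.0005
        elif f<-16.5: lift-=.0004
        th=t
        if lift>.0145 and f>-3.5: return True
s=-1
for k in range(4):
    if swing(s*.13): print('free');break
    s=-s
np.save('rk.npy',[th,lift,s])
```

```text
+0.02 10.7mm t=42.23 [0.5314 0.0993 0.0799] F [  1.6   0.1 -11.7] M [ 0.   -0.18  0.  ] 0.0349
-0.03 11.2mm t=42.48 [0.5314 0.1006 0.08  ] F [  2.    0.5 -16.5] M [ 0.3  -0.42  0.02] 0.0348
-0.08 10.8mm t=42.73 [0.5318 0.1018 0.0801] F [  0.7   0.1 -10.3] M [ 0.18 -0.07 -0.03] 0.0347
-0.13 11.3mm t=42.98 [0.5319 0.1029 0.0807] F [-0.4 -2.6 -8.5] M [-0.16  0.11 -0.01] 0.0351
-0.07 11.8mm t=43.25 [0.5333 0.1005 0.0828] F [ 0.1 -0.2 -0.6] M [ 0.01 -0.06  0.08] 0.0349
+0.00 12.3mm t=43.52 [0.5322 0.0991 0.0824] F [ 0.1  0.4 -1.1] M [ 0.03 -0.05  0.01] 0.0351
+0.07 12.8mm t=43.78 [0.5315 0.0975 0.0821] F [ 0.5  0.2 -1.9] M [-0.06 -0.02  0.05] 0.0347
+0.13 13.3mm t=44.05 [0.5312 0.0958 0.0822] F [ 0.1  0.3 -1.5] M [-0.12  0.03 -0.01] 0.0348
+0.07 13.8mm t=44.33 [0.5313 0.0991 0.083 ] F [-0.5 -0.2 -1.5] M [-0.   -0.03 -0.01] 0.0349
+0.00 14.3mm t=44.59 [0.5314 0.1004 0.0834] F [ 0.6  0.3 -1. ] M [ 0.02  0.03 -0.01] 0.0348
free
```

Force has dropped to about the relay's own weight (-1 N), so it's free. Raising it upright to about 20 mm above the socket.

Run:
```python
from h import *
base=np.load('base.npy')
p,R=rockpose(0,.0145,base)
robot.line_to(p,R,feed=.03)
robot.line_to([p[0],p[1],base[2]+.014+.022],R,feed=.04);robot.hold(.5)
r=st(1);print(r)
for n in('scene','side'):
    im=robot.get_image(n);cv2.imwrite(f'pics/{n}14.png',im)
a=cv2.imread('pics/scene14.png');b=cv2.imread('pics/side14.png')
k=lambda im,x,y:cv2.resize(im[y:y+90,x:x+90],None,fx=4.4,fy=4.4,interpolation=cv2.INTER_CUBIC)
cv2.imwrite('pics/c14.png',np.hstack([k(a,200,120),k(b,195,140)]))
wshot('pics/w14.png')
```

```text
(46.025, array([0.53145546, 0.09969652, 0.1051205 ]), array([ 0.86371674,  0.20255146, -1.20150008]), array([-0.00369115, -0.06950928, -0.02893503]), 0.03505692969775711, array([0., 0., 0.]), array([0., 0., 0.]))
```

View pics/c14.png

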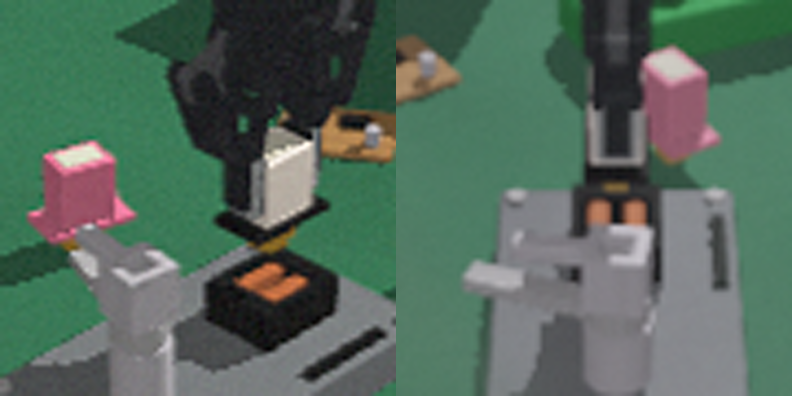

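View pics/scene14.png

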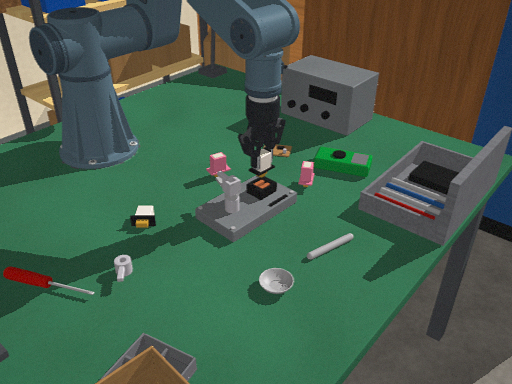

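View pics/w14.png

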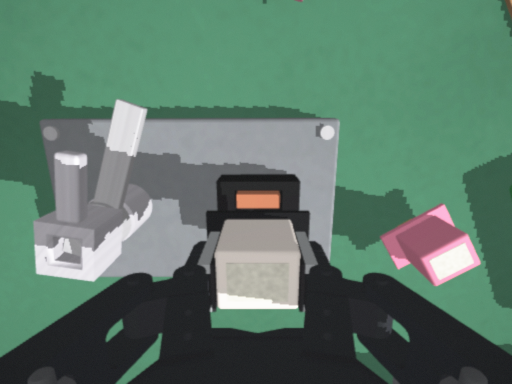

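The relay is held upright with a visible gap above the empty socket. The key and bar haven't moved, and neither have the other objects. Handing in.

```bash
python3 -c "
from rig import robot
print(robot.close_job());print(robot.get_state()['t'])"
```

```text
the job is handed in; nothing more can be done
None
the job is handed in; nothing more can be done
```

The job is handed in, with no verdict reported; my last checks found every end condition I could see met.

- **Key:** I put the square-bored key on the shaft until it rested on the shoulder, at about 6 N of push. I then turned it 88°. The bar came to about 1.29 rad by the wrist picture, and the key stayed home.
- **Relay:** I gripped it by its y faces and rocked it about ±0.1 rad, toward the key first, then away. The logged pull never passed 16.5 N. A stretch of smaller 0.07 rad swings made no headway, so I went back to larger ones, and it came free about 43 s in.
- **Last checks (46 s):**
  - The pictures show the relay upright, about 20 mm above the empty socket.
  - The wrist force is about 1 N, which is just the relay's weight, and the finger gap is 35 mm.
  - The key and bar are where I left them, and the other things on the bench look unmoved.
- **Disagreement:** The cameras differed by up to about 5 mm at first. I relied on the wrist camera, corrected for an offset of about 1.5 mm.
- **Not measured:** I judged the socket's rise only from the pull force, which stayed below the 20 N at which it starts to lift.

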